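# Close the drilling jig and hold its clamp at the third click

## Robot

A 6-joint arm with a two-finger parallel gripper is mounted at the origin on a cart in front of the work surface, level with it; the furniture and walls round the work are solid. World frame = base frame: x ahead of the robot, y to its left, z up, the work surface at z = 0. Lengths are in m, angles in rad, forces in N, time in s.
With the tool pointing down it reaches from about 0.325 to 0.925 m from the base axis. Payload 3.1 kg.
Tool frame: the origin (TCP) lies at the centre of the arm's flange, where the gripper is bolted on; the fingertips stand 173 mm ahead of it and the grasp point (between the pads) lies 155 mm ahead of it; z points along the fingers, y is the line along which they close (so a half turn about z gives the same grasp; the last joint's range is limited). The gripper opens to 85 mm and grips with 20 to 120 N. Pads are 22 mm wide; open, the fingers measure 114 mm over their backs; the gripper's body (76 mm by 85 mm) begins 54 mm behind the grasp point. The pads swing forward as they close: fully open they stand 13 mm farther back than shut.
Start: joints at [-1.398, 0.217, 1.613, -0, 1.311, -0.112], TCP at [0.176, -0.6, 0.405] pointing down, gripper open.
Joint ranges: [-2.75, 2.75], [-0.78, 2.1], [0.31, 2.55], [-1.13, 4.27], [0.13, 2.63], [-2.58, 2.58]. Speed limits (rad/s): [2.79, 2.79, 3.14, 3.14, 3.14, 3.14].

## Interface

Orientations are given as a rotation vector (axis times angle).
In Python, from rig import sensors, imaging, bot gives the robot as it stands.
- The arm moves only by the shell command python3 -m crank 'ROWS' [FORCE]. ROWS is a JSON object whose one key "targets" holds a list of rows, each a list of 7 numbers: the turn, a rotation vector about the tool's x, y, z in degrees, then the shift along the tool's x, y, z in mm, then the opening, from -1 (shut) to 1 (fully open). A call has 1 to 12 rows; each row shifts and turns the commanded pose from where the row before left it, along the tool's axes as they then stand; what a row does not reach is not made up. A row lasts 1/10 s, in which the tool goes at most 50 mm and 8.59 degrees, less where a joint would pass 70% of its speed; a pose out of reach is approached as far as the arm can. A call with a gripper value outside its range is refused whole. The fingers move at their own pace and stop on an object; FORCE is the grip in N (left out, the last holds). Time passes only in rows, so rows that do not move let the fingers close. It gives the time, the measured TCP pose, the force, the opening and the grip force at its end, in the units of the state.
- sensors.state(): the state, without advancing time (a new reading comes with each control period).
- imaging.read_camera(name): name is "scene" or "top" or "wrist"; returns the picture (400x640x3 uint8, red, green, blue); there is no depth.
- imaging.camera_model(name): a dict with "fov_y" (degrees; the focal length in pixels is half the picture's height over the tangent of half this angle, whatever the lens; pixels are square), "cx", "cy" (the principal point, pixels), "extrinsics" (4x4, takes a point from camera to world coordinates); the wrist camera has in their place "hand_eye" (4x4, takes a point from camera to tool coordinates, whose origin is the TCP and whose axes are the flange's). Camera axes: x right, y up, looking along -z (the intrinsics and any distortion apply to the point x, -y, -z); pixel columns grow to the right and rows downward; lengths in m; the calibration is good to about 2 mm. A picture is of the moment at which its call begins: read the wrist's pose just before it. camera_model takes no time and is no camera call.
- bot.sign_off(): hands the job in; it is judged then, once.
The state is a dict: "time": time; "q": joint angles; "joint_vel": joint speeds; "joint_efforts": joint torques, N m; "tool_pos": TCP position; "tool_rot": TCP orientation; "wrist_force": force on the tool from outside, world axes, zero at the start; "torque": the same for the moment, N m; "width": finger opening in m; "grip_force": force on a finger pad.
Only numpy, scipy, OpenCV 4.12 (cv2) and the standard library are available. Lean on these libraries where they do the work, as an engineer would, in place of code of your own. Each camera call takes 0.05 s, during which the arm holds its last target. There are 200 camera calls.

## Task

Get the drilling jig ready for a colleague to drill: swing its hinged drill plate right over until it lies flat above the wooden blank with its brass bushings facing up. Then press the spring-loaded clamp lever down with the fingers, past two clicks to the third click but not to the fourth, and finish while still holding it down there, for it springs back if let go. Leave the blank in its nest and do not disturb the tape measure, chuck key and screw jar standing round the jig.

Things in the scene. Friction and masses are not known exactly. Their poses are not given: they have to be found in the camera images.
- jig: fixed aluminium drilling jig, base 215 x 310 x 12 mm; place and yaw vary. Origin on the bench top; its front (-x) faces the robot, +y is its left. In its frame (mm): base x -97..118, y -195..115; nest with blank round (0,-30), up to z 38; plate hinge along x through (0,20,47.5); lever shaft along y at x 90, z 90, cheeks up to z 100 at y -140 and -36
- leaf (a joint): angle of the drill plate, rad: 0 = open, flat on the jig's left (+y) of its hinge, brass bushings underneath; pi = swung over, flat above the blank, bushings up. Steel plate 8 mm thick, 90 mm along the hinge, reaching 90 mm from the axis, 160 g; it sinks slowly when let go
- pin (a point): middle of the plate's grip pin: black, round, 12 mm diameter, parallel to the hinge, sticking out 44 mm from the plate's front edge, 16 mm head at its end. In the jig's frame (mm) it swings from (-67,98,47.5) over (-67,20,125.5) to (-67,-58,47.5), radius 78, free above and at both sides; it can turn between fingers that pinch it across
- hinge_point (a point): point on the hinge axis of the drill plate, in the middle of its length, 47.5 mm above the bench; fixed to the jig. The axis runs along the jig's x
- lever (a joint): angle of the clamp lever, rad: 0 = up at rest, grows as the pad is pressed down. Clicks (detent seats) at 0.22, 0.44, 0.66 and, at the end stop, 0.88; four brass studs on the curved rail beside the arm mark them, top one first. The spring takes it back to 0 from any click when let go; the pad takes about 3 N at first, 5 to 9 N at the third click
- pad (a point): middle of the upper face of the lever's black thumb pad, 34 x 44 mm, 10 mm thick, at the lever's front (-x) end, about 150 mm from the pivot. It moves on an arc round the pivot in the jig's x-z plane; height above the bench about 156 mm at rest, 125 at the first click, 92 at the second, 59 at the third, 27 at the end stop
- pivot (a point): pivot of the lever, 90 mm above the bench, fixed to the jig; the axis runs along the jig's y, the lever arm points to the jig's -x
- blank: loose wooden blank 50 x 70 x 12 mm lying in the jig's nest, its long side along the jig's x; origin at the centre of its underside, 30 mm above the bench
- tape_measure: bystander: tape measure 36 x 88 x 68 mm, standing left of the jig; origin under its centre
- chuck_key: bystander: steel T-shaped chuck key 59 x 60 x 15 mm, lying right of the jig; origin under its centre
- screw_jar: bystander: clear jar with screws, 63 mm wide, 79 mm tall, right of the jig, farther back than the chuck key; origin under its centre
Mind the look-alikes: they are no part of the job. What is shaped like the blank but red is not meant.

How it is judged:
By the outcome, as a careful person would: the job done as asked, in the order asked, and still so for the second after the job is handed in, while the arm keeps its last pose, push and grip.
It also fails if it takes over 54 s, if anything falls off the work surface, if the arm or the gripper's body presses on something with over 40 N, if the wrist force passes 120 N, or if a joint passes its speed limit or range.

## Working session

There is one attempt and no reset: what is moved stays moved. The work goes in short steps, Python scripts to look and compute and a shell command to move; the robot and the scene stay as the last step left them, time stands still between calls to the robot, and variables do not carry over. Pictures are saved under pics/ and viewed, at most 10 in all, crops included, and the job is handed in when it is done.

```bash
mkdir -p pics; ls; python3 - <<'E'
from rig import sensors, imaging, bot
import cv2,numpy as np
a=imaging.read_camera("scene");b=imaging.read_camera("top")
cv2.imwrite("pics/scene.png",a[:,:,::-1]);cv2.imwrite("pics/top.png",b[:,:,::-1])
np.set_printoptions(precision=4,suppress=True)
for n in("scene","top","wrist"):print(n,imaging.camera_model(n))
print(sensors.state())
E
```

```text
pics
scene {'fov_y': 50.4646086335154, 'cx': 313.98781308704463, 'cy': 195.49186910508854, 'extrinsics': array([[-0.7326,  0.2601, -0.629 , -0.0441],
       [-0.6805, -0.3009,  0.6681,  0.725 ],
       [-0.0155,  0.9175,  0.3975,  0.5505],
       [ 0.    ,  0.    ,  0.    ,  1.    ]])}
top {'fov_y': 57.90988719299912, 'cx': 321.77287037470853, 'cy': 200.10807698912558, 'extrinsics': array([[-0.0003,  0.9896, -0.1435,  0.485 ],
       [-0.9992,  0.0054,  0.039 ,  0.0544],
       [ 0.0394,  0.1434,  0.9889,  0.9722],
       [ 0.    ,  0.    ,  0.    ,  1.    ]])}
wrist {'fov_y': 67.63589753403079, 'cx': 321.4284429517372, 'cy': 204.31198002183055, 'hand_eye': array([[ 0.0004,  0.9618,  0.2739,  0.0698],
       [ 1.    , -0.0004, -0.0002, -0.    ],
       [-0.0001,  0.2739, -0.9618,  0.0292],
       [ 0.    ,  0.    ,  0.    ,  1.    ]])}
{'time': 0.1, 'q': array([-1.3982,  0.2177,  1.6148,  0.    ,  1.3113, -0.1122]), 'joint_vel': array([-0.0002, -0.0027, -0.0025,  0.0008,  0.0013,  0.0014]), 'joint_efforts': array([ -0.0004, -39.8075, -30.497 ,  -0.0001,   0.0043,  -0.    ]), 'tool_pos': array([ 0.1755, -0.5995,  0.4035]), 'tool_rot': array([-3.1076, -0.4455,  0.0001]), 'wrist_force': array([-0.4386,  0.6867, -0.0498]), 'torque': array([-0.0398, -0.0136,  0.0085]), 'grip_force': 0.0, 'width': 0.08534431543250834}
```

View pics/scene.png

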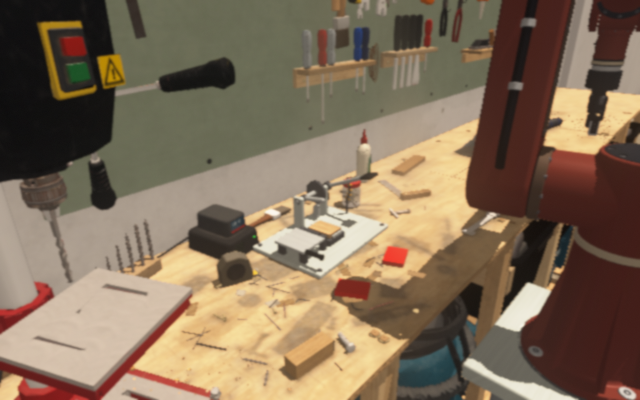

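View pics/top.png

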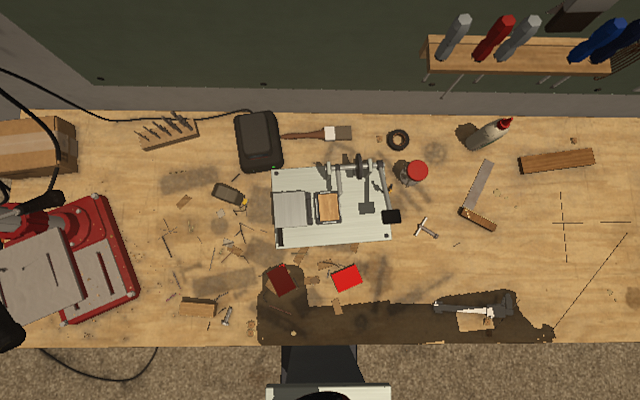

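The scene view shows the jig at about (320,235), with the tape measure at (237,268). In the top view the jig base spans (272..392, 160..248), with the open plate near (292,208), the blank at (328,207), a black pad at (391,216) and a grey arm end at (365,207). The jar is at (416,172), the chuck key at (426,228), and red look-alikes at (282,280) and (347,278).

Could be taken for the pad: the black block at (391,216) or the grey block at (365,207). For the pin: the dark stub near (279,238). For the blank: the wooden piece at (328,207), or the red ones. I'll check these in one close crop.

```bash
python3 - <<'E'
import cv2,numpy as np
b=cv2.imread("pics/top.png")[145:260,262:442];a=cv2.imread("pics/scene.png")[170:285,240:400]
b=cv2.resize(b,None,fx=4.4,fy=4.4,interpolation=cv2.INTER_CUBIC)[:, :792]
cv2.imwrite("pics/crop_top.png",b)
cv2.imwrite("pics/crop_scene.png",cv2.resize(a,None,fx=5,fy=5,interpolation=cv2.INTER_CUBIC))
E
```

```text
(no output)
```

View pics/crop_top.png

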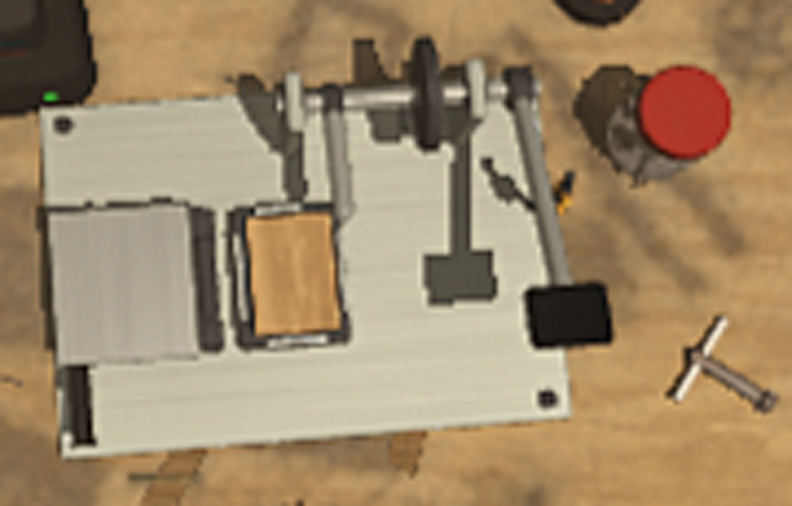

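View pics/crop_scene.png

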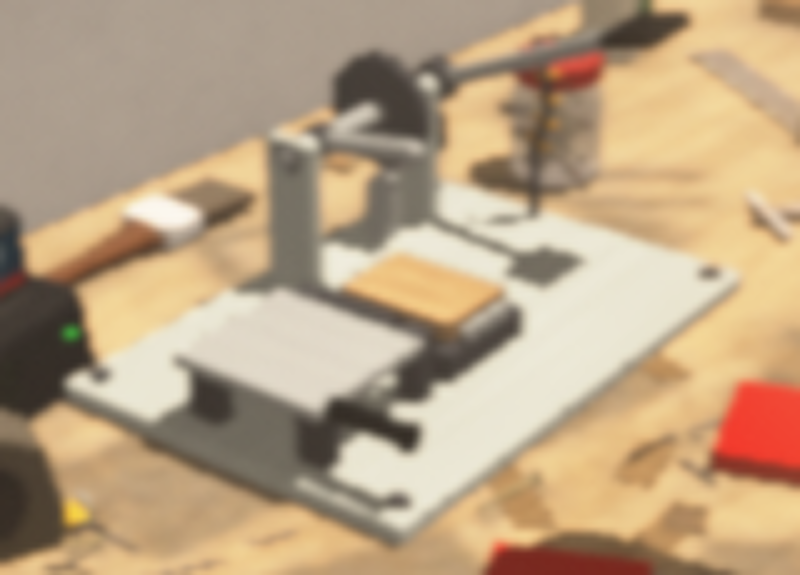

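The crops show that the grey blocks are only shadows. The pad is the black block at top pixel (391,216), on the arm outside the right cheek. The pin is the black bar at top pixel (281,237), sticking out of the plate's front edge. The blank is the natural-wood piece at (328,207). Next I fit the jig pose from both views.

```bash
cat > h.py <<'E'
import numpy as np
from rig import sensors, imaging, bot
from scipy.optimize import least_squares
from scipy.spatial.transform import Rotation as R
np.set_printoptions(precision=4,suppress=True)
def project(P,name,T=None):
    m=imaging.camera_model(name); E=m["extrinsics"] if T is None else T@m["hand_eye"]
    f=200/np.tan(np.radians(m["fov_y"])/2); p=(np.atleast_2d(P)-E[:3,3])@E[:3,:3]
    return np.c_[m["cx"]-f*p[:,0]/p[:,2], m["cy"]+f*p[:,1]/p[:,2]]
def tcp(s=None):
    s=s or sensors.state(); T=np.eye(4); T[:3,:3]=R.from_rotvec(s["tool_rot"]).as_matrix(); T[:3,3]=s["tool_pos"]; return T
def jig2w(p,P): # p=x,y,z,yaw ; P mm in jig
    c,s=np.cos(p[3]),np.sin(p[3]); P=np.atleast_2d(P)/1000.
    return np.c_[p[0]+c*P[:,0]-s*P[:,1],p[1]+s*P[:,0]+c*P[:,1],p[2]+P[:,2]]
E
python3 - <<'E'
from h import *
J=np.array([[118,115,12],[-97,115,12],[-97,-195,12],[45,110,51.5],[-45,110,51.5],[-89,98,47.5]])
t=np.array([[40,108],[62,458],[570,415],[50,208],[60,362],[82,443]])/4.4+[262,145]
s=np.array([[68,383],[400,537],[738,275],[285,290],[180,360],[418,437]])/5+[240,170]
Js=np.array([[118,115,12],[-97,115,12],[-97,-195,12],[45,20,51.5],[45,110,51.5],[-89,98,47.5]]);s=s[[0,1,2,4,5]];Js=Js[[0,1,2,4,5]]
f=lambda p:np.r_[(project(jig2w(p,J),"top")-t).ravel(),(project(jig2w(p,Js),"scene")-s).ravel()]
r=least_squares(f,[.5,0,0,0],loss='soft_l1');p=r.x
print(p,f(p).reshape(-1,2).round(1).tolist())
np.save("jig.npy",p)
def tri(a,b):
    g=lambda X:np.r_[project(X,"top")[0]-a,project(X,"scene")[0]-b]
    q=least_squares(g,[.5,0,.05]);return q.x,q.cost
print("pinhead",tri(t[5],s[4]),"BLcorner",tri(t[0],s[0]),jig2w(p,J)[[5,0]])
print("pin",jig2w(p,[-67,98,47.5]),"hinge",jig2w(p,[0,20,47.5]))
print("pad from top z.156"); 
g=lambda X:(project([X[0],X[1],.156],"top")[0]-(np.array([568,312])/4.4+[262,145]))
x=least_squares(g,[.5,0]).x;print(x)
c,sn=np.cos(p[3]),np.sin(p[3]);d=x-p[:2];print("pad in jig",c*d[0]+sn*d[1],-sn*d[0]+c*d[1])
E
```

```text
[ 0.6003  0.0299 -0.0044  0.082 ] [[-0.0, -0.1], [0.1, -0.1], [0.7, 0.1], [-0.1, 1.1], [-0.1, 0.9], [0.9, -0.5], [-0.9, 0.6], [0.5, -0.8], [1.2, 0.0], [-1.5, -0.7], [-1.5, 1.1]]
pinhead (array([0.5006, 0.1208, 0.0476]), np.float64(0.5546091248892102)) BLcorner (array([0.707 , 0.1534, 0.0099]), np.float64(0.08603651079698238)) [[0.5036 0.1203 0.0431]
 [0.7085 0.1542 0.0076]]
pin [[0.5255 0.1221 0.0431]] hinge [[0.5987 0.0498 0.0431]]
pad from top z.156
[ 0.5678 -0.1363]
pad in jig -0.04606480178484712 -0.16300018653185389
```

```bash
python3 -m crank '{"targets":[[0,0,5.8,0,0,0,1],[0,0,5.8,0,0,0,1],[0,0,0,20,-35,0,1],[0,0,0,20,-35,0,1],[0,0,0,20,-35,0,1],[0,0,0,20,-35,0,1],[0,0,0,20,-35,0,1],[0,0,0,20,-35,0,1],[0,0,0,20,-35,0,1],[0,0,0,20,-35,0,1],[0,0,0,20,-35,0,1],[0,0,0,20,-35,0,1]]}'
python3 -m crank '{"targets":[[0,0,0,20,-35,0,1],[0,0,0,20,-35,0,1],[0,0,0,20,-35,5,1],[0,0,0,20,-35,5,1],[0,0,0,20,-35,5,1],[0,0,0,20,-35,5,1],[0,0,0,20,-35,5,1],[0,0,0,20,-35,5,1],[0,0,0,20,-35,5,1],[0,0,0,24,-25,5,1],[0,0,0,0,0,0,1]]}'
python3 - <<'E'
from h import *
import cv2
T=tcp();im=imaging.read_camera("wrist");cv2.imwrite("pics/w1.png",im[:,:,::-1]);np.save("w1.npy",T);print(T,sensors.state()["q"])
p=np.array([.600,.030,0,.082])
print(project(jig2w(p,[[-67,98,47.5],[-89,98,47.5],[-97,115,12],[-45,110,51.5]]),"wrist",T))
E
```

```text
time: 1.3
tool_pos: [0.3463, -0.2329, 0.4043]
tool_rot: [-3.139, -0.129, 0.0]
wrist_force: [0.1, -0.3, 0.2]
width: 0.0854
grip_force: 0.0
time: 2.4
tool_pos: [0.5226, 0.1238, 0.3634]
tool_rot: [-3.138, -0.135, 0.001]
wrist_force: [-0.6, -0.6, 0.4]
width: 0.0853
grip_force: 0.0
[[ 0.9963  0.0861 -0.0009  0.5226]
 [ 0.0861 -0.9963  0.001   0.1238]
 [-0.0008 -0.0011 -1.      0.3634]
 [ 0.      0.      0.      1.    ]] [ 0.0995  0.068   1.8613 -0.0001  1.2146  1.5851]
[[323.7151 189.9839]
 [323.5681 211.3141]
 [308.2554 208.6581]
 [311.2907 168.3582]]
```

View pics/w1.png

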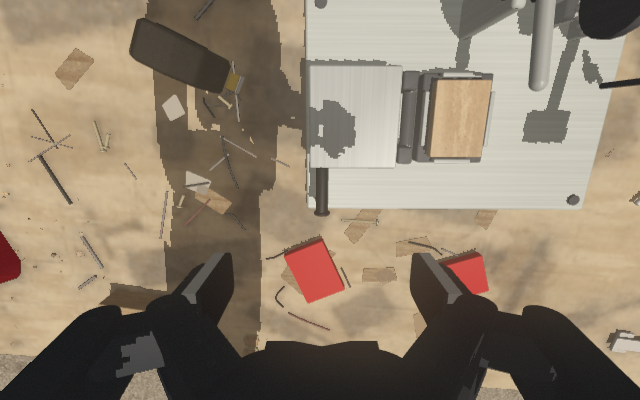

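The wrist view shows the pin from the plate's front edge at (321,168) to its head at (321,211). That is straight between the open fingers and within 2 px of the prediction. The red blocks at (315,270) and (465,275) are look-alikes. The two-view height is 47.6 mm, so I descend and pinch.

```bash
python3 -m crank '{"targets":[[0,0,0,3,0,40,1],[0,0,0,0,0,40,1],[0,0,0,0,0,40,1],[0,0,0,0,0,25,1],[0,0,0,0,0,15,1],[0,0,0,0,0,0,1]]}'
python3 -m crank '{"targets":[[0,0,0,0,0,0,-1],[0,0,0,0,0,0,-1],[0,0,0,0,0,0,-1],[0,0,0,0,0,0,-1],[0,0,0,0,0,0,-1],[0,0,0,0,0,0,-1],[0,0,0,0,0,0,-1],[0,0,0,0,0,0,-1]]}' 30
python3 - <<'E'
from h import *
import cv2
T=tcp();im=imaging.read_camera("wrist");cv2.imwrite("pics/w2.png",im[:,:,::-1]);print(T[:3,3])
E
```

```text
time: 3.05
tool_pos: [0.5229, 0.1203, 0.2026]
tool_rot: [3.138, 0.128, -0.008]
wrist_force: [0.6, -0.6, -0.3]
width: 0.0853
grip_force: 0.0
time: 3.85
tool_pos: [0.5247, 0.1233, 0.2057]
tool_rot: [-3.134, -0.127, -0.002]
wrist_force: [-1.8, 7.9, 3.5]
width: 0.0109
grip_force: 30.1
[0.5247 0.1233 0.2057]
```

View pics/w2.png

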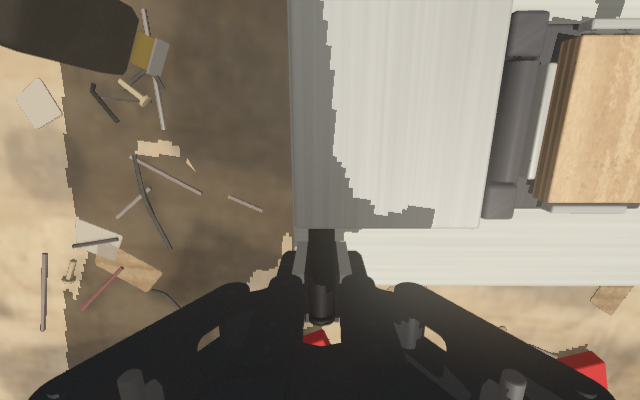

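The pin lies in the middle of the pads at (321,270), and the width is about the pin diameter. I start the swing gently and watch the force.

```bash
python3 -m crank '{"targets":[[0,0,0,0,-1,0,-1],[0,0,0,0,0.7,-10.2,-1],[0,0,0,0,2,-10,-1],[0,0,0,0,3.3,-9.7,-1],[0,0,0,0,4.5,-9.2,-1],[0,0,0,0,5.7,-8.5,-1],[0,0,0,0,6.7,-7.7,-1],[0,0,0,0,0,0,-1]]}'
```

```text
time: 4.7
tool_pos: [0.5265, 0.102, 0.2627]
tool_rot: [-3.131, -0.125, -0.002]
wrist_force: [-4.7, 13.3, 9.8]
width: 0.0104
grip_force: 29.7
```

```bash
python3 -m crank '{"targets":[[0,0,0,0,-1.5,-1.5,-1],[0,0,0,0,0,0,-1],[0,0,0,0,0,0,-1]]}'
```

```text
time: 5.0
tool_pos: [0.5264, 0.1027, 0.2628]
tool_rot: [-3.134, -0.128, -0.002]
wrist_force: [-0.9, 7.3, 3.5]
width: 0.0109
grip_force: 29.7
```

```bash
python3 -m crank '{"targets":[[0,0,0,0,-1.5,-1,-1],[0,0,0,0,7.7,-6.7,-1],[0,0,0,0,8.5,-5.7,-1],[0,0,0,0,9.2,-4.5,-1],[0,0,0,0,9.7,-3.3,-1],[0,0,0,0,10,-2,-1],[0,0,0,0,10.2,-0.7,-1],[0,0,0,0,0,0,-1],[0,0,0,0,0,0,-1]]}'
```

```text
time: 5.9
tool_pos: [0.5311, 0.0471, 0.2869]
tool_rot: [3.139, 0.128, 0.002]
wrist_force: [-1.9, 1.4, 6.4]
width: 0.0106
grip_force: 31.3
```

```bash
python3 -m crank '{"targets":[[0,0,0,0,0,-1,-1],[0,0,0,0,10.2,0.7,-1],[0,0,0,0,10,2,-1],[0,0,0,0,9.7,3.3,-1],[0,0,0,0,9.2,4.5,-1],[0,0,0,0,8.5,5.7,-1],[0,0,0,0,7.7,6.7,-1],[0,0,0,0,0,0,-1],[0,0,0,0,0,0,-1]]}'
```

```text
time: 6.8
tool_pos: [0.5354, -0.0086, 0.2631]
tool_rot: [3.137, 0.129, 0.001]
wrist_force: [2.9, -1.9, 0.2]
width: 0.0104
grip_force: 31.0
```

```bash
python3 -m crank '{"targets":[[0,0,0,0,6.7,7.7,-1],[0,0,0,0,5.7,8.5,-1],[0,0,0,0,4.5,9.2,-1],[0,0,0,0,3.3,9.7,-1],[0,0,0,0,2,10,-1],[0,0,0,0,0.7,10.2,-1],[0,0,0,0,0,0,-1],[0,0,0,0,0,0,-1]]}'
```

```text
time: 7.6
tool_pos: [0.5372, -0.031, 0.2073]
tool_rot: [3.138, 0.13, 0.001]
wrist_force: [5.0, -2.9, 0.4]
width: 0.0109
grip_force: 34.0
```

```bash
python3 -m crank '{"targets":[[0,0,0,0,0,2,-1],[0,0,0,0,0,2,-1],[0,0,0,0,0,0,-1],[0,0,0,0,0,0,-1]]}'
```

```text
time: 8.0
tool_pos: [0.5371, -0.031, 0.2041]
tool_rot: [3.138, 0.13, 0.001]
wrist_force: [5.0, -3.6, 0.1]
width: 0.0107
grip_force: 34.2
```

```bash
python3 -m crank '{"targets":[[0,0,0,0,0,2,-1],[0,0,0,0,0,2,-1],[0,0,0,0,0,0,-1],[0,0,0,0,0,0,-1]]}'
```

```text
time: 8.4
tool_pos: [0.5376, -0.031, 0.2036]
tool_rot: [3.138, 0.131, -0.002]
wrist_force: [-5.3, -2.1, 22.5]
width: 0.0104
grip_force: 36.3
```

The plate is on its stop, with a 22 N reaction. I relieve the force, open, retreat and look.

```bash
python3 -m crank '{"targets":[[0,0,0,0,0,-3.5,-1],[0,0,0,0,0,0,0],[0,0,0,0,0,0,0],[0,0,0,0,0,0,0],[0,0,0,0,0,0,0],[0,0,0,0,0,-20,0],[0,0,0,0,0,-40,0],[0,0,0,0,0,-40,0],[0,0,0,0,0,-40,0],[0,0,0,0,0,-40,-1],[0,0,0,0,0,-15,-1]]}'
python3 -m crank '{"targets":[[0,0,0,7,36,0,-1],[0,0,0,7,36,0,-1],[0,0,0,7,36,0,-1],[0,0,0,0,0,0,-1],[0,0,0,0,0,0,-1],[0,0,0,0,0,0,-1]]}'
python3 - <<'E'
from h import *
import cv2
T=tcp();im=imaging.read_camera("wrist");im2=imaging.read_camera("top");print(T,sensors.state()["q"]);np.save("w3.npy",T)
cv2.imwrite("pics/w3.png",im[:,:,::-1])
c=cv2.resize(im2[140:265,250:450,::-1],None,fx=4,fy=4,interpolation=cv2.INTER_CUBIC);cv2.imwrite("pics/t3.png",c)
p=np.array([.600,.030,0,.082])
print(project(jig2w(p,[[-46,-163,156],[-46-17,-163,156],[-67,-58,47.5],[-97,-195,12],[-45,-70,51.5],[45,-70,51.5]]),"wrist",T))
E
```

```text
time: 9.5
tool_pos: [0.5381, -0.0306, 0.4033]
tool_rot: [3.137, 0.13, 0.011]
wrist_force: [0.6, -0.0, 0.5]
width: 0.0142
grip_force: 0.0
time: 10.1
tool_pos: [0.5664, -0.1357, 0.3973]
tool_rot: [-3.137, -0.13, 0.004]
wrist_force: [-0.2, 0.0, -0.9]
width: 0.0001
grip_force: 0.0
[[ 0.9966  0.0827 -0.0026  0.5664]
 [ 0.0827 -0.9966  0.0016 -0.1357]
 [-0.0024 -0.0018 -1.      0.3973]
 [ 0.      0.      0.      1.    ]] [-0.355   0.1335  1.7223  0.0003  1.2872  1.132 ]
[[322.9201 214.2131]
 [322.8625 235.467 ]
 [228.3982 201.9976]
 [347.9443 217.5831]
 [236.6474 183.4173]
 [229.6835  95.03  ]]
```

View pics/w3.png

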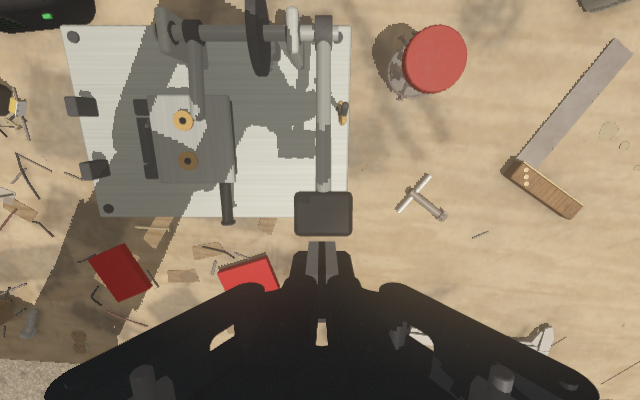

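The plate lies over the blank with both brass bushings up, at (183,120) and (188,160). The pad centre is at (323,213), within 1 px of the prediction from the top view at 156 mm height. The jar (435,58) and chuck key (420,198) are untouched. I approach the pad with the fingers shut.

```bash
python3 -m crank '{"targets":[[0,0,0,0,0,20,-1],[0,0,0,0,0,20,-1],[0,0,0,0,0,15,-1],[0,0,0,0,0,5,-1],[0,0,0,0,0,0,-1],[0,0,0,0,0,0,-1]]}'
python3 -m crank '{"targets":[[0,0,0,-1,0,4,-1],[0,0,0,-1,0,4,-1],[0,0,0,-1,0,4,-1],[0,0,0,-1,0,4,-1],[0,0,0,0,0,0,-1],[0,0,0,0,0,0,-1]]}'
```

```text
time: 10.8
tool_pos: [0.5672, -0.1364, 0.3395]
tool_rot: [3.138, 0.13, 0.002]
wrist_force: [-0.0, 0.4, -0.5]
width: -0.0
grip_force: 0.0
time: 11.4
tool_pos: [0.5627, -0.1371, 0.3232]
tool_rot: [3.138, 0.129, -0.0]
wrist_force: [-1.7, -0.2, 4.8]
width: -0.0001
grip_force: 2.0
```

```bash
python3 -m crank '{"targets":[[0,0,0,-1,0,5,-1],[0,0,0,-1,0,5,-1],[0,0,0,-1,0,5,-1],[0,0,0,-1,0,5,-1],[0,0,0,-1,0,5,-1],[0,0,0,0,0,0,-1],[0,0,0,0,0,0,-1]]}'
python3 -m crank '{"targets":[[0,0,0,-1,0,5,-1],[0,0,0,-1,0,5,-1],[0,0,0,-1,0,5,-1],[0,0,0,0,0,5,-1],[0,0,0,0,0,5,-1],[0,0,0,0,0,5,-1],[0,0,0,0,0,0,-1],[0,0,0,0,0,0,-1]]}'
```

```text
time: 12.1
tool_pos: [0.5578, -0.1373, 0.2976]
tool_rot: [3.139, 0.129, -0.001]
wrist_force: [-3.4, -1.4, 4.3]
width: -0.0002
grip_force: 2.3
time: 12.9
tool_pos: [0.5546, -0.1376, 0.2677]
tool_rot: [3.139, 0.13, -0.002]
wrist_force: [-4.6, -1.7, 4.8]
width: 0.0002
grip_force: 3.0
```

```bash
python3 -m crank '{"targets":[[0,0,0,0,0,5,-1],[0,0,0,0,0,5,-1],[0,0,0,0,0,5,-1],[0,0,0,0,0,5,-1],[0,0,0,0.5,0,5,-1],[0,0,0,0.5,0,5,-1],[0,0,0,0,0,0,-1],[0,0,0,0,0,0,-1]]}'
python3 - <<'E'
from h import *
import cv2
for i in range(4):
    s=sensors.state();im=imaging.read_camera("wrist");print(s["tool_pos"],s["wrist_force"])
b=imaging.read_camera("scene")
cv2.imwrite("pics/w4.png",im[:,:,::-1]);cv2.imwrite("pics/s4.png",b[:,:,::-1])
E
```

```text
time: 13.7
tool_pos: [0.5565, -0.1374, 0.2384]
tool_rot: [3.139, 0.129, 0.003]
wrist_force: [-3.8, -1.3, 5.7]
width: 0.0003
grip_force: 3.0
[ 0.5565 -0.1374  0.2384] [-3.7827 -1.2655  5.6922]
[ 0.5564 -0.1374  0.2385] [-2.468  -1.4053  5.29  ]
[ 0.5564 -0.1374  0.2385] [-2.7025 -0.6183  4.9048]
[ 0.5564 -0.1374  0.2386] [-3.3849 -0.7074  5.5303]
```

```bash
for i in 1 2; do python3 -m crank '{"targets":[[0,0,0,0,0,2,-1],[0,0,0,0,0,0,-1],[0,0,0,0,0,0,-1]]}' | sed -n '2p;4p'; done
python3 - <<'E'
from h import *
import cv2
T=tcp();im=imaging.read_camera("wrist");cv2.imwrite("pics/w5.png",im[:,:,::-1]);print(T[:3,3],sensors.state()["wrist_force"])
p=np.array([.600,.030,0,.082])
# pad corner/side predictions for theta
for th in (.44,.55,.6,.66,.72,.88):
    a=.4556-th;u=np.array([-np.cos(a),np.sin(a)]);n=np.array([np.sin(a),np.cos(a)])
    c=np.array([90,90])+150*u
    P=[[*(c-17*u)[:1],-163+dy,(c-17*u)[1]] for dy in(-22,22)]+[[(c+17*u)[0],-163+dy,(c+17*u)[1]] for dy in(-22,22)]
    print(th,project(jig2w(p,P),"wrist",T).round(1).tolist())
E
```

```text
tool_pos: [0.5566, -0.1374, 0.2368]
wrist_force: [-2.5, -1.4, 6.4]
tool_pos: [0.5568, -0.1374, 0.235]
wrist_force: [-1.8, -0.4, 6.0]
[ 0.5568 -0.1374  0.235 ] [-2.4682 -0.2743  6.1678]
0.44 [[373.4, 259.7], [268.2, 259.6], [370.0, 329.5], [271.6, 329.5]]
0.55 [[368.2, 244.4], [273.5, 244.4], [364.3, 303.9], [277.3, 303.8]]
0.6 [[366.2, 237.5], [275.5, 237.4], [362.3, 293.0], [279.5, 293.0]]
0.66 [[364.1, 229.1], [277.7, 229.1], [360.0, 280.5], [281.7, 280.5]]
0.72 [[362.2, 220.7], [279.6, 220.7], [358.1, 268.5], [283.7, 268.4]]
0.88 [[358.2, 198.2], [283.7, 198.2], [354.1, 238.1], [287.8, 238.1]]
```

View pics/w5.png

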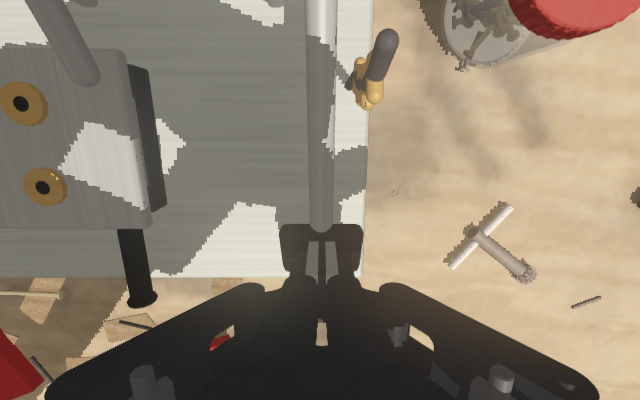

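The picture shows the pad under the shut fingertips, spanning (279..363, 225..277). That is close to the prediction for 0.66. The plate is flat with its bushings up, and the chuck key and jar are in place. One contrast-stretched crop will settle which edge is the upper face's.

```bash
python3 - <<'E'
from h import *
import cv2
T=tcp();s=sensors.state();im=imaging.read_camera("wrist")
c=im[195:295,260:385,::-1].astype(float);c=np.clip((c/110)**.6*255,0,255).astype(np.uint8)
cv2.imwrite("pics/w6.png",cv2.resize(c,None,fx=6,fy=6,interpolation=cv2.INTER_NEAREST))
p=np.array([.600,.030,0,.082])
for th in (.6,.63,.66,.69,.72):
    a=.4556-th;u=np.array([-np.cos(a),np.sin(a)]);n=np.array([np.sin(a),np.cos(a)]);c=np.array([90,90])+150*u
    o=[]
    for q in (c-17*u,c-17*u-10*n,c+17*u):
        o+=project(jig2w(p,[[q[0],-185,q[1]],[q[0],-141,q[1]]]),"wrist",T).round(1).tolist()
    print(th,"rear top",o[:2],"rear bottom",o[2:4],"front top",o[4:])
E
```

```text
0.6 rear top [[366.2, 237.3], [275.5, 237.3]] rear bottom [[363.6, 227.5], [278.2, 227.5]] front top [[362.3, 292.9], [279.5, 292.9]]
0.63 rear top [[365.1, 233.2], [276.6, 233.1]] rear bottom [[362.6, 223.3], [279.2, 223.3]] front top [[361.1, 286.6], [280.7, 286.6]]
0.66 rear top [[364.1, 229.0], [277.7, 228.9]] rear bottom [[361.7, 219.1], [280.1, 219.0]] front top [[360.1, 280.4], [281.7, 280.4]]
0.69 rear top [[363.1, 224.8], [278.7, 224.8]] rear bottom [[360.9, 214.9], [280.9, 214.8]] front top [[359.1, 274.3], [282.8, 274.3]]
0.72 rear top [[362.2, 220.6], [279.6, 220.6]] rear bottom [[360.1, 210.6], [281.7, 210.6]] front top [[358.2, 268.4], [283.7, 268.3]]
```

View pics/w6.png

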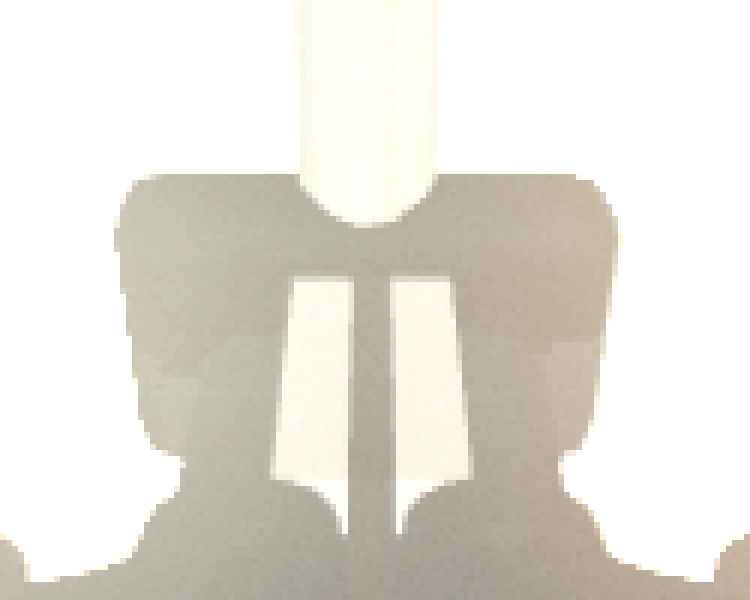

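The silhouette centre, row about 248 against 250 predicted, and the tip height of 62 mm against 61.7 expected (59.5 plus tilt) both give 0.66 to within about 0.02. The force is about 6 N, steady and inside the third click's range. I hand in now while holding it there.

```bash
python3 -c "
from rig import sensors,bot
s=sensors.state();print(s['time'],s['tool_pos'],s['wrist_force']);print(bot.sign_off())"
```

```text
14.65 [ 0.5568049  -0.13736917  0.2349464 ] [-2.25707334 -0.72971026  6.26423029]
the job is handed in; nothing more can be done
None
```

I handed the job in at 14.65 s: the drill plate lies flat above the blank with its bushings up, and the fingers hold the clamp lever at about 0.66 rad (third click) with about 6 N. The chuck key and jar looked undisturbed in the wrist views, but I did not look at the tape measure or under the plate at the blank again after the swing.

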